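Put the spice jar away in the counter chest with a folding lid stay

ROBOT

A 7-joint arm with a two-finger parallel gripper is mounted at the origin on the work surface. World frame = base frame: x ahead of the robot, y to its left, z up, the work surface at z = 0. Lengths are in m, angles in rad, forces in N, time in s.
With the tool pointing down it reaches from about 0.425 to 0.925 m from the base axis. Payload 6.8 kg.
Tool frame: the origin (TCP) lies midway between the tips of the shut fingers; the grasp point (between the pads) lies 19 mm behind it; z points along the fingers, y is the line along which they close (so a half turn about z gives the same grasp; the last joint's range is limited). The gripper opens to 85 mm and grips with 20 to 120 N. Pads are 22 mm wide; open, the fingers measure 114 mm over their backs; the gripper's body (76 mm by 85 mm) begins 54 mm behind the grasp point. The pads swing forward as they close: fully open they stand 13 mm farther back than shut.
Start: joints at [1.129, 0.477, 0.022, 1.555, -0.011, 1.109, -0.083], TCP at [0.221, -0.638, 0.231] pointing down, gripper open.
Joint ranges: [-2.96, 2.96], [-0.34, 2.1], [-1.41, 1.46], [0.24, 2.44], [-1.37, 4.51], [0.17, 1.92], [-2.96, 2.96]. Speed limits (rad/s): [2.39, 2.39, 3.14, 3.14, 3.14, 3.14, 3.14].

INTERFACE

Orientations are given as a unit quaternion [w, x, y, z].
In Python, from station import bot gives the robot as it stands.
- The arm moves only by the tool jog_arm, never from a script. Its argument "rows" is a list of rows, each an object of numbers: "fingers": the finger opening in mm, from 0 to 85.4; "x", "y", "z": the shift along the tool's x, y, z in mm; "ax", "ay", "az": the turn, a rotation vector about the tool's x, y, z in degrees. A call has exactly 8 rows; each row shifts and turns the commanded pose from where the row before left it, along the tool's axes as they then stand; what a row does not reach is not made up. A row lasts 1/10 s, in which the tool goes at most 50 mm and 8.59 degrees, less where a joint would pass 70% of its speed; a pose out of reach is approached as far as the arm can. A call with a gripper value outside its range is refused whole. The fingers move at their own pace and stop on an object; "force" is the grip in N (left out, the last holds). Time passes only in rows, so rows that do not move let the fingers close, or fill a call up. It gives the time, the measured TCP pose, the force, the opening and the grip force at its end, in the units of the state.
- bot.get_obs(): the state, without advancing time (a new reading comes with each control period).
- bot.read_camera(name): name is "scene" or "side" or "wrist"; returns a dict with "pixels" (420x560x3 uint8, red, green, blue), "vertical_fov" (degrees; the focal length in pixels is half the picture's height over the tangent of half this angle, whatever the lens; pixels are square), "cx", "cy" (the principal point, pixels), "world_from_camera" (4x4, takes a point from camera to world coordinates). Camera axes: x right, y down, z forward; pixel columns grow to the right and rows downward; lengths in m; the calibration is good to about 2 mm. The wrist camera is an equidistant fisheye: a pixel r from the principal point sees the ray r / f radians off the axis. A picture is of the moment at which its call begins. There is no depth.
- bot.hand_in(): hands the job in; it is judged then, once.
The state is a dict: "t": time; "q": joint angles; "joint_vel": joint speeds; "joint_torque": joint torques, N m; "eef_pos": TCP position; "tool_rot": TCP orientation; "contact_force": force on the tool from outside, world axes, zero at the start; "torque": the same for the moment, N m; "gripper_width": opening from 0.0 (shut) to 1.0 (fully open); "grasp_force": force on a finger pad.
Only numpy, scipy, OpenCV 4.12 (cv2) and the standard library are available. Lean on these libraries where they do the work, as an engineer would, in place of code of your own. Each camera call takes 0.05 s, during which the arm holds its last target. There are 200 camera calls.

TASK

Raise the lid of the blue counter chest by its bar knob until the folding stay on its side locks past straight, without forcing the lid against the stay, then gently stand the red-capped spice jar upright in the free front part of the chest. Then break the stay by pushing its red knuckle down and back, leaving the lid up, take the knob again and lower the lid, without letting it slam, until it is fully shut; leave everything else where it is.

Things in the scene. Friction and masses are not known exactly. Their poses are not given: they have to be found in the camera images.
- chest: Pale blue open-topped chest fixed to the counter, 200 (x) by 240 (y) by 100 high, walls and floor 8 thick. Origin: centre of its underside; its +x points away from the robot to the hinge side, +y to the side without the stay, z up. Its yaw varies by 0.2 rad. The white lid, 208 by 244 by 12 thick, lies on the rim when shut and overhangs 8 in front.
- chest_in (a point): Middle of the chest's inner floor, 8 above the counter. Two black-capped jars stand behind it (toward the hinge); the front part, chest x from -90 to +20, is free for the red-capped jar.
- lid (a joint): Lid angle, rad: 0 shut, grows as it opens; hinge along the chest's y. The stretched stay stops it at 1.18 to 1.36 rad, differing from chest to chest; locked, it rests about 0.03 lower. Lid mass about 0.7 kg. 4 to 8 N at the knob lifts it. The friction hinge holds it where left above about 1.0 rad; lower down it falls if not held.
- lid_hinge (a point): Middle of the hinge line: at the top of the chest's far (+x) wall, chest (100, 0, 100).
- lid_knob (a point): Middle of the steel bar knob on the lid: bar 16 in diameter, 50 long, parallel to the hinge, on one 10 thick post. Its axis is 165 from the hinge line along the lid and 48 above the lid's underside (36 over its upper face). Gripped across its two ends it pivots between the fingers, so the tool can keep pointing down while the lid swings.
- stay (a joint): Elbow angle of the two-link folding stay on the chest's -y side, rad: about 0 with the lid shut, 2.35 with the links in line, 2.70 at its stop past straight (locked). A weak spring draws it straight: at the lid's stop it goes over by itself, fully once the lid is let go or eased back. Links are 80 between pins.
- knuckle (a point): Middle of the red knuckle pin at the stay's elbow: 18 in diameter, 42 long, along the chest's y, standing out from the links (this point 37 out from the chest's side). Locked, it is 45 to 55 above the rim. Pushed down and away from the robot (35 degrees off vertical) with 3 to 6 N the stay breaks; after 25 to 35 mm it stays broken with the lid up; far beyond, the lid falls.
- foot (a point): Pin of the stay's lower link, in a clamped slider on the chest's -y side near the front top edge; the knuckle swings about it at 80 radius. It is set anywhere along 14 mm and slips if the lid is forced past its stop with more than about 20 N at the knob; it must not slip 3 mm.
- jar: Amber glass spice jar with a red cap, 46 in diameter, 80 high, about 0.15 kg. Origin: centre of its underside; z up. It stands on the counter left of the chest, in any of three places.
- jar_green: Same jar with a green cap, on the counter: leave alone.
- jar_yellow: Same jar with a yellow cap, on the counter: leave alone.
- jar_in_a: Green glass jar, black cap, 42 in diameter, 75 high, in the chest, 60 behind its middle, on the stay's side: leave alone.
- jar_in_b: Second such jar in the chest, on the other side: leave alone.
- mug: White mug, 80 in diameter, 95 high: leave alone.
- bowl: Blue bowl, 140 in diameter, 60 high: leave alone.
- tumbler: Glass, 68 in diameter, 120 high: leave alone.

How it is judged:
On the way, in this order (a step that is already met when the one before it is completed fails the run):
1. the lid is up and its stay has locked past straight (value of joint stay above 2.55 rad and value of joint lid above 1.05 rad), for 0.3 s.
2. the red-capped jar stands released in the chest, with the stay still locked (value of joint stay above 2.55 rad and angle between jar's own z axis and vertical below 0.15 rad and x of jar in the frame of chest between -0.09 and 0.075 m and y of jar in the frame of chest between -0.11 and 0.11 m and z of jar in the frame of chest below 0.014 m and contact force between the fingers and jar below 0.2 N), for 0.2 s.
3. the stay is broken while the lid is still up (value of joint stay below 2.1 rad and value of joint lid above 0.9 rad), for 0.2 s.
At the end, for the whole second after the job is handed in: The lid is fully shut (within 0.03 rad), and the red-capped jar stands upright (within 0.15 rad) and still on the chest's floor, inside its walls (value of joint lid below 0.03 rad and z of jar in the frame of chest below 0.014 m and x of jar in the frame of chest between -0.09 and 0.09 m and y of jar in the frame of chest between -0.11 and 0.11 m and angle between jar's own z axis and vertical below 0.15 rad and linear speed of jar below 0.02 m/s); the robot touches nothing.
It fails at once if the lid was forced past its stop so that the stay's foot slipped by more than 3 mm (distance of foot from where it was at the start of the episode above 0.003 m).
It fails at once if the lid was let fall or slammed (closing faster than 2 rad/s) (velocity of joint lid below -2 rad/s).
It fails at once if the jar was dropped or thrown (faster than 0.7 m/s with no finger on it) (linear speed of jar above 0.7 m/s and contact force between the fingers and jar below 0.1 N).
It fails at once if a jar already in the chest was pushed aside by more than 30 mm or knocked over (distance of any of jar_in_a, jar_in_b from where it was at the start of the episode above 0.03 m or angle between any of jar_in_a, jar_in_b's own z axis and vertical above 0.5 rad).
It fails at once if another thing on the counter was moved by more than 30 mm (distance of any of jar_green, jar_yellow, mug, bowl, tumbler from where it was at the start of the episode above 0.03 m).
It also fails if it takes over 72 s, if anything falls off the work surface, if the arm or the gripper's body presses on something with over 40 N, if the wrist force passes 120 N, or if a joint passes its speed limit or range.

## Working session

There is one attempt and no reset: what is moved stays moved. The work goes in short steps, Python scripts to look and compute and a tool call to move; the robot and the scene stay as the last step left them, time stands still between calls to the robot, and variables do not carry over. Pictures are saved under pics/ and viewed, at most 10 in all, crops included, and the job is handed in when it is done.

Besides the shell and the picture viewer there is one more tool, called after "Call:" as name([rows], argument=value, ...), one row to a line, values as JSON. jog_arm: Moves the arm, as the interface text tells. Its arguments: {"type":"object","properties":{"rows":{"type":"array","items":{"type":"object","properties":{"fingers":{"type":"number"},"x":{"type":"number"},"y":{"type":"number"},"z":{"type":"number"},"ax":{"type":"number"},"ay":{"type":"number"},"az":{"type":"number"}}}},"force":{"type":"number"}},"required":["rows"]}

```bash
mkdir -p pics
cat > h.py <<'E'
import numpy as np, cv2
from station import bot
def snap(n,f):
    c=bot.read_camera(n); cv2.imwrite(f'pics/{f}.png',cv2.cvtColor(c['pixels'],cv2.COLOR_RGB2BGR))
    np.savez(f'pics/{f}.npz',**c); return c
def load(f): return dict(np.load(f'pics/{f}.npz'))
def foc(c): return 210/np.tan(np.radians(float(c['vertical_fov']))/2)
def ray(c,u,v,fish=False):
    d=np.array([u-c['cx'],v-c['cy']],float); f=foc(c); T=c['world_from_camera']
    if fish:
        r=np.hypot(*d); t=r/f; k=np.array([*(d/max(r,1e-9)*np.sin(t)),np.cos(t)])
    else: k=np.array([*(d/f),1.])
    return T[:3,3],T[:3,:3]@(k/np.linalg.norm(k))
def atz(c,u,v,z,fish=False):
    o,d=ray(c,u,v,fish); return o+d*(z-o[2])/d[2]
def proj(c,p,fish=False):
    T=c['world_from_camera']; k=T[:3,:3].T@(np.asarray(p)-T[:3,3]); f=foc(c)
    if fish:
        h=np.hypot(k[0],k[1]); t=np.arctan2(h,k[2]); return k[:2]/h*t*f+[c['cx'],c['cy']]
    return k[:2]/k[2]*f+[c['cx'],c['cy']]
E
python3 - <<'E'
from h import *
for n in['scene','side','wrist']:
    c=snap(n,n+'0'); print(n,c['vertical_fov'],c['cx'],c['cy'],c['world_from_camera'].round(3).tolist())
o=bot.get_obs(); print(o)
a=[cv2.imread(f'pics/{n}0.png') for n in('scene','side')]
E
```

```text
scene 44.75966232422862 284.465357245402 212.6616726104746 [[-0.774, 0.355, -0.524, 1.34], [0.633, 0.433, -0.642, 0.94], [-0.001, -0.829, -0.56, 0.956], [0.0, 0.0, 0.0, 1.0]]
side 51.82540591602566 279.4578342915518 218.01572342432473 [[0.696, 0.491, -0.523, 1.276], [0.718, -0.47, 0.514, -0.731], [0.006, -0.733, -0.68, 1.089], [0.0, 0.0, 0.0, 1.0]]
wrist 65.70646984690485 274.27885100241645 207.0092948849459 [[0.328, -0.91, -0.255, 0.285], [-0.945, -0.316, -0.088, -0.613], [-0.001, 0.27, -0.963, 0.373], [0.0, 0.0, 0.0, 1.0]]
{'t': 0.15, 'q': array([ 1.12890482,  0.47764335,  0.02233416,  1.55614146, -0.01149605,
        1.10926425, -0.08309629]), 'joint_vel': array([ 1.51501369e-03, -1.63537726e-03,  2.03266678e-03, -2.32741998e-03,
       -7.03850079e-04, -6.68575759e-05,  4.81191652e-06]), 'joint_torque': array([ 3.01636384e-03, -5.96927440e+01,  1.61030240e+00, -2.81491935e+01,
        1.27142671e-02,  6.56904551e-03, -2.94728363e-05]), 'eef_pos': array([ 0.22102044, -0.63735888,  0.23056159]), 'tool_rot': array([-6.46013529e-04,  9.86102058e-01,  1.66139370e-01, -1.54474275e-04]), 'contact_force': array([ 0.73347234, -0.06381297, -0.02641774]), 'torque': array([0.00648749, 0.04991603, 0.00462063]), 'grasp_force': 0.0, 'gripper_width': 0.9979808918704745}
```

View pics/scene0.png

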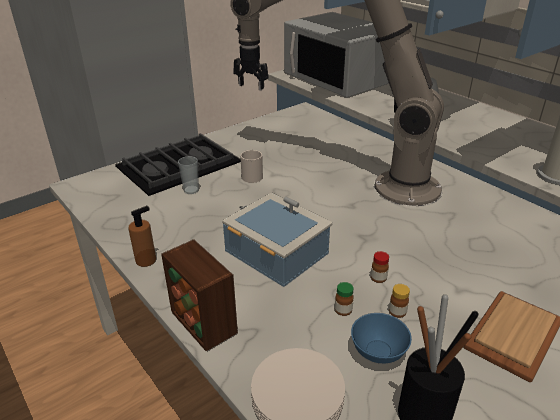

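View pics/side0.png

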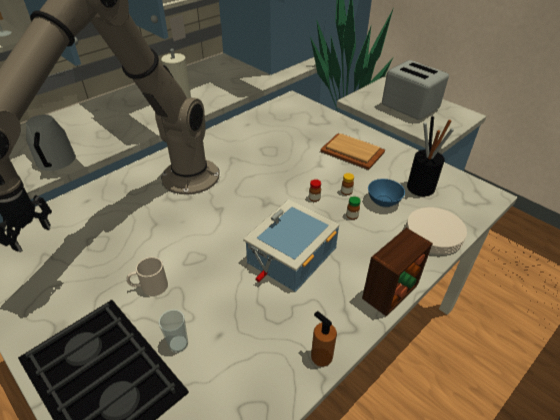

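The scene view shows the chest near (277,235) with its knob at (291,205), and the red jar at (380,265). In the side view the chest is at (292,245), its knob at (277,215), the red knuckle at (262,276) and the red jar at (315,188). I'll zoom in for corners.

Run:
```python
import cv2,numpy as np
a=cv2.imread('pics/scene0.png')[180:300,215:415]; b=cv2.imread('pics/side0.png')[170:300,235:435-30]
a=cv2.resize(a,None,fx=4,fy=4,interpolation=cv2.INTER_CUBIC)[:, :]
b=cv2.resize(b,None,fx=4,fy=4,interpolation=cv2.INTER_CUBIC)
print(a.shape,b.shape)
cv2.imwrite('pics/za.png',a);cv2.imwrite('pics/zb.png',b)
```

```text
(480, 800, 3) (520, 680, 3)
```

View pics/za.png

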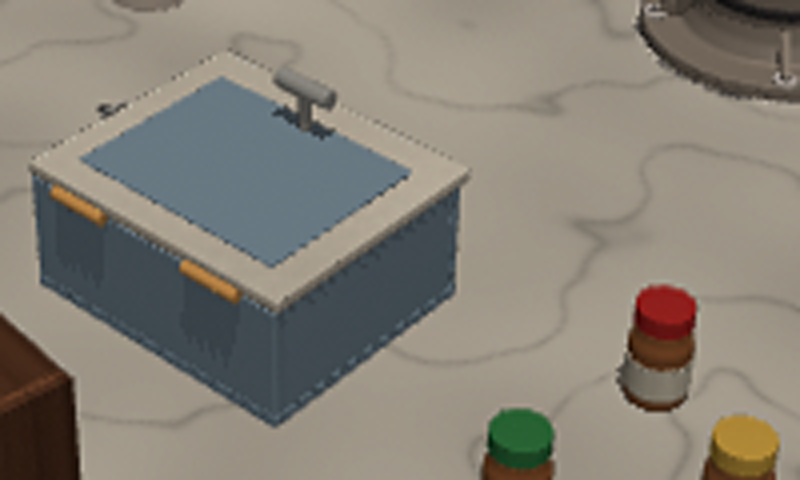

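View pics/zb.png

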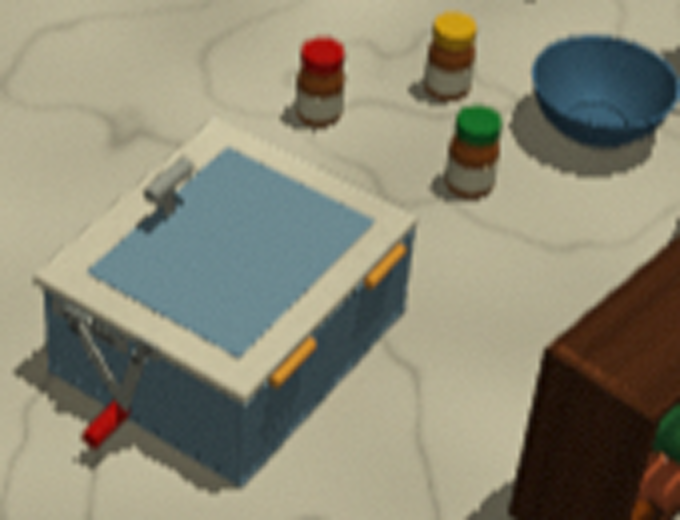

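Run:
```python
from h import *
from scipy.optimize import least_squares
S,D=load('scene0'),load('side0')
ps=lambda U,V:((U+.5)/4-.5+215,(V+.5)/4-.5+180)
pd=lambda U,V:((U+.5)/4-.5+235,(V+.5)/4-.5+170)
z=.112
sc={'f-':(32,166),'n-':(232,50),'n+':(470,173),'f+':(277,301)}
sd={'n+':(213,118),'n-':(38,279),'f-':(243,397),'f+':(415,222)}
L={'f-':(.1,-.122),'f+':(.1,.122),'n-':(-.108,-.122),'n+':(-.108,.122)}
for k in L: print(k,atz(S,*ps(*sc[k]),z).round(4),atz(D,*pd(*sd[k]),z).round(4))
def W(q,p): c,s=np.cos(q[2]),np.sin(q[2]);return np.array([q[0]+c*p[0]-s*p[1],q[1]+s*p[0]+c*p[1],p[2]])
def r(q):
    e=[]
    for k in L:
        p=W(q,(*L[k],z)); e+=list(proj(S,p)-ps(*sc[k]))+list(proj(D,p)-pd(*sd[k]))
    return e
o=least_squares(r,[.6,0,0]); print('chest',o.x.round(4),np.round(o.fun,1))
q=o.x
print('knob',W(q,(-.065,0,.148)),proj(S,W(q,(-.065,0,.148))),ps(304,88),proj(D,W(q,(-.065,0,.148))),pd(168,180))
print('jar',atz(S,*ps(666,302),.08),atz(D,*pd(323,49),.08))
print('green',atz(S,*ps(520,427),.08),'yel',atz(S,*ps(745,434),.08))
# knuckle from side, -y side plane chest y=-.157
o,d=ray(D,*pd(106,425)); c,s=np.cos(q[2]),np.sin(q[2]); n=np.array([-s,c,0]); 
t=((-.157)-(o-[q[0],q[1],0])@n)/(d@n); P=o+t*d; v=P-[q[0],q[1],0]; print('knuckle chest',v@[c,s,0],v@n,P[2])
for n,p in(('mug',(150,265)),('tum',(174,320))): print(n,atz(D,*p,.1))
T=bot.get_obs()
from scipy.spatial.transform import Rotation as R
w=T['tool_rot'];print(R.from_quat([*w[1:],w[0]]).as_matrix().round(3))
```

```text
f- [ 0.7154 -0.1067  0.112 ] [ 0.7144 -0.1125  0.112 ]
f+ [0.6768 0.1255 0.112 ] [0.6813 0.1227 0.112 ]
n- [ 0.5055 -0.1401  0.112 ] [ 0.5175 -0.1422  0.112 ]
n+ [0.4772 0.1001 0.112 ] [0.4742 0.0961 0.112 ]
chest [ 0.5984 -0.0061  0.1444] [-1.  -0.9  0.1  0.1 -0.   1.1  0.9 -1.2 -1.3  0.1 -1.8 -1.4  0.6 -0.6
  0.6 -0.4]
knob [ 0.53403947 -0.01540648  0.148     ] [291.19193735 202.27054721] (290.625, 201.625) [276.75132493 214.75602098] (276.625, 214.625)
jar [0.44700027 0.26391358 0.08      ] [0.44859978 0.26928237 0.08      ]
green [0.61306267 0.29008792 0.08      ] yel [0.50824766 0.38445936 0.08      ]
knuckle chest -0.004678451818932346 -0.15700000000000014 0.035767031271496164
mug [ 0.39421535 -0.40925654  0.1       ]
tum [ 0.60720999 -0.46737426  0.1       ]
[[ 0.945  0.328 -0.001]
 [ 0.328 -0.945  0.001]
 [-0.    -0.001 -1.   ]]
```

Chest pose is fitted: (0.598, -0.006), yaw 0.144. The knob prediction matches both views to under 1 px, and the red jar is at (0.448, 0.267). Next I move above the knob with the tool aligned to the chest.

Call:
jog_arm([
  {"az":5.45,"fingers":85},
  {"az":5.4},
  {"x":25,"y":-35.6},
  {"x":25,"y":-35.6},
  {"x":25,"y":-35.6},
  {"x":25,"y":-35.6},
  {"x":25,"y":-35.6},
  {"x":25,"y":-35.6},
], force=30)

```text
invalid input
```

Call:
jog_arm([
  {"x":25,"y":-35.6},
  {"x":25,"y":-35.6},
  {"x":25,"y":-35.6},
  {"x":25,"y":-35.6},
  {"x":25,"y":-35.6},
  {"x":25,"y":-35.6},
  {"x":25,"y":-35.6},
  {"x":25,"y":-35.6},
])

```text
invalid input
```

Call:
jog_arm([
  {"fingers":85,"x":0,"y":0,"z":0,"ax":0,"ay":0,"az":5.45},
  {"fingers":85,"x":0,"y":0,"z":0,"ax":0,"ay":0,"az":5.4},
  {"fingers":85,"x":25,"y":-35.6,"z":0,"ax":0,"ay":0,"az":0},
  {"fingers":85,"x":25,"y":-35.6,"z":0,"ax":0,"ay":0,"az":0},
  {"fingers":85,"x":25,"y":-35.6,"z":0,"ax":0,"ay":0,"az":0},
  {"fingers":85,"x":25,"y":-35.6,"z":0,"ax":0,"ay":0,"az":0},
  {"fingers":85,"x":25,"y":-35.6,"z":0,"ax":0,"ay":0,"az":0},
  {"fingers":85,"x":25,"y":-35.6,"z":0,"ax":0,"ay":0,"az":0},
], force=30)

```text
t: 0.95
eef_pos: [0.3393, -0.403, 0.2312]
tool_rot: [-0.0, 0.997, 0.072, -0.0]
contact_force: [1.6, -0.2, 0.1]
gripper_width: 0.993
grasp_force: 0.0
```

Call:
jog_arm([
  {"fingers":85,"x":25,"y":-35.6,"z":0,"ax":0,"ay":0,"az":0},
  {"fingers":85,"x":25,"y":-35.6,"z":0,"ax":0,"ay":0,"az":0},
  {"fingers":85,"x":25,"y":-35.6,"z":0,"ax":0,"ay":0,"az":0},
  {"fingers":85,"x":25,"y":-35.6,"z":0,"ax":0,"ay":0,"az":0},
  {"fingers":85,"x":25,"y":-35.6,"z":0,"ax":0,"ay":0,"az":0},
  {"fingers":85,"x":25,"y":-35.6,"z":0,"ax":0,"ay":0,"az":0},
  {"fingers":85,"x":25,"y":-35.6,"z":0,"ax":0,"ay":0,"az":0},
  {"fingers":85,"x":25,"y":-35.6,"z":0,"ax":0,"ay":0,"az":0},
])

```text
t: 1.75
eef_pos: [0.4962, -0.0926, 0.2313]
tool_rot: [0.0, 0.997, 0.072, 0.0]
contact_force: [0.8, -0.5, -0.1]
gripper_width: 0.997
grasp_force: 0.0
```

Call:
jog_arm([
  {"fingers":85,"x":20,"y":-28,"z":0,"ax":0,"ay":0,"az":0},
  {"fingers":85,"x":20,"y":-28,"z":0,"ax":0,"ay":0,"az":0},
  {"fingers":85,"x":0,"y":0,"z":0,"ax":0,"ay":0,"az":0},
  {"fingers":85,"x":0,"y":0,"z":0,"ax":0,"ay":0,"az":0},
  {"fingers":85,"x":0,"y":0,"z":0,"ax":0,"ay":0,"az":0},
  {"fingers":85,"x":0,"y":0,"z":0,"ax":0,"ay":0,"az":0},
  {"fingers":85,"x":0,"y":0,"z":0,"ax":0,"ay":0,"az":0},
  {"fingers":85,"x":0,"y":0,"z":0,"ax":0,"ay":0,"az":0},
])

```text
t: 2.55
eef_pos: [0.5271, -0.0337, 0.2314]
tool_rot: [0.0, 0.997, 0.072, 0.0]
contact_force: [-0.2, -0.0, -0.8]
gripper_width: 0.996
grasp_force: 0.0
```

Run:
```python
from h import *
c=snap('wrist','w1'); o=bot.get_obs(); print(o['t'],o['eef_pos'])
q=[.5984,-.0061,.1444]
co,s=np.cos(q[2]),np.sin(q[2])
W=lambda p:np.array([q[0]+co*p[0]-s*p[1],q[1]+s*p[0]+co*p[1],p[2]])
im=cv2.imread('pics/w1.png')
for p in[(-.065,.025,.148),(-.065,-.025,.148),(-.108,.122,.112),(-.108,-.122,.112),(.1,.122,.112),(.1,-.122,.112)]:
    u=proj(c,W(p),True); print(p,u.round(1))
    cv2.circle(im,tuple(int(round(a)) for a in u),2,(0,0,255),-1)
cv2.imwrite('pics/w1m.png',im)
```

```text
2.6 [ 0.5271806  -0.03354812  0.23138675]
(-0.065, 0.025, 0.148) [218.4 200.8]
(-0.065, -0.025, 0.148) [287.6 200.6]
(-0.108, 0.122, 0.112) [125.9 236.5]
(-0.108, -0.122, 0.112) [392.4 236.9]
(0.1, 0.122, 0.112) [116.2   8.4]
(0.1, -0.122, 0.112) [399.8   2.3]
```

View pics/w1m.png

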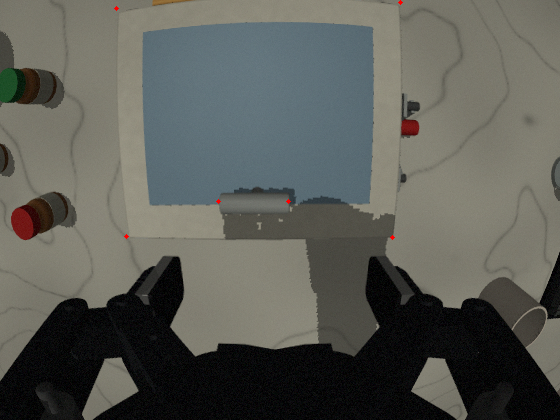

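The overlay sits on the lid corners and bar ends in the image, with the bar running from (218,201) to (288,201). I'll correct by about 9 mm in x and -17 mm in y, then descend and grip.

Call:
jog_arm([
  {"fingers":85,"x":9.4,"y":-17,"z":10,"ax":0,"ay":0,"az":0},
  {"fingers":85,"x":0,"y":0,"z":25,"ax":0,"ay":0,"az":0},
  {"fingers":85,"x":0,"y":0,"z":25,"ax":0,"ay":0,"az":0},
  {"fingers":85,"x":0,"y":0,"z":22,"ax":0,"ay":0,"az":0},
  {"fingers":85,"x":0,"y":0,"z":20,"ax":0,"ay":0,"az":0},
  {"fingers":40,"x":0,"y":0,"z":0,"ax":0,"ay":0,"az":0},
  {"fingers":40,"x":0,"y":0,"z":0,"ax":0,"ay":0,"az":0},
  {"fingers":40,"x":0,"y":0,"z":0,"ax":0,"ay":0,"az":0},
], force=30)

```text
t: 3.4
eef_pos: [0.535, -0.0181, 0.131]
tool_rot: [0.002, 0.997, 0.071, 0.001]
contact_force: [0.7, -8.8, -1.1]
gripper_width: 0.574
grasp_force: 31.9
```

Call:
jog_arm([
  {"fingers":40,"x":0,"y":0,"z":0,"ax":0,"ay":0,"az":0},
  {"fingers":40,"x":0,"y":0,"z":0,"ax":0,"ay":0,"az":0},
  {"fingers":40,"x":0,"y":0,"z":0,"ax":0,"ay":0,"az":0},
  {"fingers":40,"x":0,"y":0,"z":0,"ax":0,"ay":0,"az":0},
  {"fingers":40,"x":0,"y":0,"z":0,"ax":0,"ay":0,"az":0},
  {"fingers":40,"x":0,"y":0,"z":0,"ax":0,"ay":0,"az":0},
  {"fingers":40,"x":0,"y":0,"z":0,"ax":0,"ay":0,"az":0},
  {"fingers":40,"x":0,"y":0,"z":0,"ax":0,"ay":0,"az":0},
])

```text
t: 4.2
eef_pos: [0.5351, -0.018, 0.1311]
tool_rot: [0.002, 0.997, 0.071, 0.001]
contact_force: [-0.4, -6.9, 0.9]
gripper_width: 0.577
grasp_force: 32.0
```

```bash
cat > arc.py <<'E'
import sys,numpy as np
a,b,n=float(sys.argv[1]),float(sys.argv[2]),int(sys.argv[3])
P=lambda t:np.array([100-165*np.cos(t)+48*np.sin(t),100+165*np.sin(t)+48*np.cos(t)])
t=np.linspace(a,b,n+1)
for i in range(n):
    d=P(t[i+1])-P(t[i]); print(f'{t[i+1]:.3f} x {d[0]:.1f} z {-d[1]:.1f}')
E
python3 arc.py 0 1.04 16; python3 arc.py 1.04 1.4 18
```

```text
0.065 x 3.5 z -10.6
0.130 x 4.1 z -10.4
0.195 x 4.8 z -10.1
0.260 x 5.5 z -9.7
0.325 x 6.1 z -9.4
0.390 x 6.7 z -9.0
0.455 x 7.2 z -8.5
0.520 x 7.8 z -8.0
0.585 x 8.3 z -7.5
0.650 x 8.8 z -6.9
0.715 x 9.2 z -6.4
0.780 x 9.6 z -5.7
0.845 x 9.9 z -5.1
0.910 x 10.2 z -4.5
0.975 x 10.5 z -3.8
1.040 x 10.7 z -3.1
1.060 x 3.3 z -0.8
1.080 x 3.4 z -0.7
1.100 x 3.4 z -0.7
1.120 x 3.4 z -0.6
1.140 x 3.4 z -0.5
1.160 x 3.4 z -0.5
1.180 x 3.4 z -0.4
1.200 x 3.4 z -0.3
1.220 x 3.4 z -0.3
1.240 x 3.4 z -0.2
1.260 x 3.4 z -0.1
1.280 x 3.4 z -0.1
1.300 x 3.4 z 0.0
1.320 x 3.4 z 0.1
1.340 x 3.4 z 0.1
1.360 x 3.4 z 0.2
1.380 x 3.4 z 0.3
1.400 x 3.4 z 0.4
```

Call:
jog_arm([
  {"fingers":40,"x":3.5,"y":1,"z":-10.6,"ax":0,"ay":0,"az":0},
  {"fingers":40,"x":4.1,"y":1,"z":-10.4,"ax":0,"ay":0,"az":0},
  {"fingers":40,"x":4.8,"y":0,"z":-10.1,"ax":0,"ay":0,"az":0},
  {"fingers":40,"x":5.5,"y":0,"z":-9.7,"ax":0,"ay":0,"az":0},
  {"fingers":40,"x":6.1,"y":0,"z":-9.4,"ax":0,"ay":0,"az":0},
  {"fingers":40,"x":6.7,"y":0,"z":-9.0,"ax":0,"ay":0,"az":0},
  {"fingers":40,"x":7.2,"y":0,"z":-8.5,"ax":0,"ay":0,"az":0},
  {"fingers":40,"x":7.8,"y":0,"z":-8.0,"ax":0,"ay":0,"az":0},
])

```text
t: 5.0
eef_pos: [0.5789, -0.0115, 0.2053]
tool_rot: [0.001, 0.997, 0.072, -0.001]
contact_force: [-0.9, -4.6, -8.7]
gripper_width: 0.58
grasp_force: 32.7
```

Call:
jog_arm([
  {"fingers":40,"x":8.3,"y":0,"z":-7.5,"ax":0,"ay":0,"az":0},
  {"fingers":40,"x":8.8,"y":0,"z":-6.9,"ax":0,"ay":0,"az":0},
  {"fingers":40,"x":9.2,"y":0,"z":-6.4,"ax":0,"ay":0,"az":0},
  {"fingers":40,"x":9.6,"y":0,"z":-5.7,"ax":0,"ay":0,"az":0},
  {"fingers":40,"x":9.9,"y":0,"z":-5.1,"ax":0,"ay":0,"az":0},
  {"fingers":40,"x":10.2,"y":0,"z":-4.5,"ax":0,"ay":0,"az":0},
  {"fingers":40,"x":10.5,"y":0,"z":-3.8,"ax":0,"ay":0,"az":0},
  {"fingers":40,"x":10.7,"y":0,"z":-3.1,"ax":0,"ay":0,"az":0},
])

```text
t: 5.8
eef_pos: [0.6553, -0.0001, 0.2488]
tool_rot: [0.001, 0.997, 0.072, -0.001]
contact_force: [-3.7, -3.8, -2.1]
gripper_width: 0.574
grasp_force: 31.6
```

Call:
jog_arm([
  {"fingers":40,"x":3.3,"y":0,"z":-0.8,"ax":0,"ay":0,"az":0},
  {"fingers":40,"x":3.4,"y":0,"z":-0.7,"ax":0,"ay":0,"az":0},
  {"fingers":40,"x":3.4,"y":0,"z":-0.7,"ax":0,"ay":0,"az":0},
  {"fingers":40,"x":3.4,"y":0,"z":-0.6,"ax":0,"ay":0,"az":0},
  {"fingers":40,"x":3.4,"y":0,"z":-0.5,"ax":0,"ay":0,"az":0},
  {"fingers":40,"x":1.7,"y":0,"z":-0.2,"ax":0,"ay":0,"az":0},
  {"fingers":40,"x":0,"y":0,"z":0,"ax":0,"ay":0,"az":0},
  {"fingers":40,"x":0,"y":0,"z":0,"ax":0,"ay":0,"az":0},
])

```text
t: 6.6
eef_pos: [0.6743, 0.0028, 0.2527]
tool_rot: [0.001, 0.997, 0.072, 0.0]
contact_force: [-1.1, -4.7, -0.9]
gripper_width: 0.578
grasp_force: 32.0
```

Run:
```python
from h import *
o=bot.get_obs(); print(o['t'],o['eef_pos'],o['contact_force'])
snap('scene','s2'); c=snap('side','d2')
q=[.5984,-.0061,.1444]; v=o['eef_pos'][:2]-q[:2]; print('chest x',v@[np.cos(q[2]),np.sin(q[2])])
b=cv2.imread('pics/d2.png')[120:320,200:400]; cv2.imwrite('pics/d2z.png',cv2.resize(b,None,fx=3,fy=3,interpolation=cv2.INTER_CUBIC))
```

```text
6.6 [0.67434343 0.00279957 0.25270048] [-1.08221382 -4.71415925 -0.85689995]
chest x 0.07643368128906979
```

View pics/d2z.png

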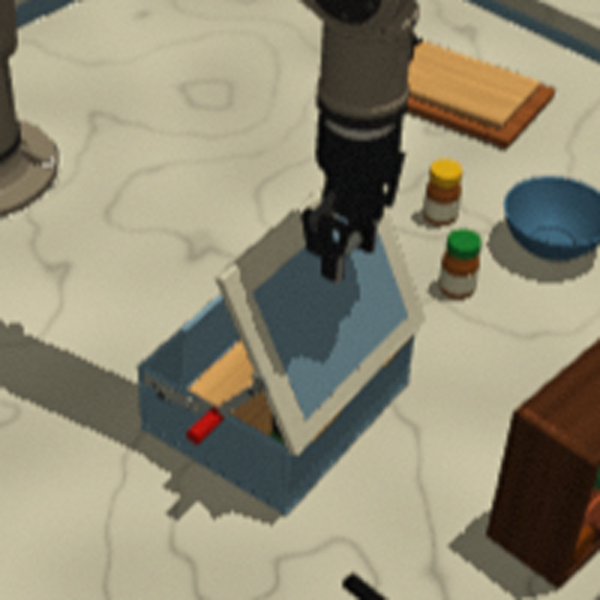

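The lid is at about 1.14 rad and the knuckle, at side pixel (268,262), is still below the straight line. I'll track the knuckle by colour and continue in small steps.

Call:
jog_arm([
  {"fingers":40,"x":1.5,"y":0,"z":-0.2,"ax":0,"ay":0,"az":0},
  {"fingers":40,"x":1.5,"y":0,"z":-0.2,"ax":0,"ay":0,"az":0},
  {"fingers":40,"x":1.5,"y":0,"z":-0.2,"ax":0,"ay":0,"az":0},
  {"fingers":40,"x":1.5,"y":0,"z":-0.2,"ax":0,"ay":0,"az":0},
  {"fingers":40,"x":0,"y":0,"z":0,"ax":0,"ay":0,"az":0},
  {"fingers":40,"x":0,"y":0,"z":0,"ax":0,"ay":0,"az":0},
  {"fingers":40,"x":0,"y":0,"z":0,"ax":0,"ay":0,"az":0},
  {"fingers":40,"x":0,"y":0,"z":0,"ax":0,"ay":0,"az":0},
])

```text
t: 7.5
eef_pos: [0.6804, 0.0037, 0.2535]
tool_rot: [0.0, 0.997, 0.072, 0.0]
contact_force: [-2.4, -4.6, 1.4]
gripper_width: 0.574
grasp_force: 31.8
```

```bash
cat > kn.py <<'E'
from h import *
import sys
q=np.array([.5984,-.0061,.1444]); co,s=np.cos(q[2]),np.sin(q[2])
def knuckle(c):
    hsv=cv2.cvtColor(c['pixels'],cv2.COLOR_RGB2HSV)
    m=(((hsv[...,0]<6)|(hsv[...,0]>174))&(hsv[...,1]>170)&(hsv[...,2]>70)).astype(np.uint8)
    m[:205]=0; m[330:]=0; m[:,:225]=0; m[:,330:]=0
    v,u=np.nonzero(m); u,v=u.mean(),v.mean()
    o,d=ray(c,u,v); n=np.array([-s,co,0]); t=(-.157-(o-[q[0],q[1],0])@n)/(d@n); P=o+t*d
    w=P-[q[0],q[1],0]; return m.sum(),(u,v),(w@[co,s,0],P[2])
if __name__=='__main__':
    o=bot.get_obs(); w=o['eef_pos'][:2]-q[:2]; 
    x,y=w@[co,s],w@[-s,co]; print('t',round(o['t'],2),'tcp chest',x.round(4),y.round(4),o['eef_pos'][2].round(4),'F',o['contact_force'].round(1))
    f=sys.argv[1]; print('knuckle',np.round(np.hstack(knuckle(snap('side',f))),4))
E
python3 kn.py d3; python3 -c "
from kn import *; print(knuckle(load('d2')))"
```

```text
t 7.5 tcp chest 0.0826 -0.0021 0.2535 F [-2.4 -4.6  1.4]
knuckle [6.800000e+01 2.672647e+02 2.602500e+02 2.150000e-02 1.274000e-01]
(np.uint64(67), (np.float64(268.04477611940297), np.float64(261.2985074626866)), (np.float64(0.024436762985174422), np.float64(0.12471495403269695)))
```

Call:
jog_arm([
  {"fingers":40,"x":1.5,"y":0,"z":-0.1,"ax":0,"ay":0,"az":0},
  {"fingers":40,"x":1.5,"y":0,"z":-0.1,"ax":0,"ay":0,"az":0},
  {"fingers":40,"x":1.5,"y":0,"z":-0.1,"ax":0,"ay":0,"az":0},
  {"fingers":40,"x":1.5,"y":0,"z":-0.1,"ax":0,"ay":0,"az":0},
  {"fingers":40,"x":0,"y":0,"z":0,"ax":0,"ay":0,"az":0},
  {"fingers":40,"x":0,"y":0,"z":0,"ax":0,"ay":0,"az":0},
  {"fingers":40,"x":0,"y":0,"z":0,"ax":0,"ay":0,"az":0},
  {"fingers":40,"x":0,"y":0,"z":0,"ax":0,"ay":0,"az":0},
])

```text
t: 8.35
eef_pos: [0.6867, 0.0047, 0.2541]
tool_rot: [0.0, 0.997, 0.072, 0.001]
contact_force: [-2.2, -5.4, 3.7]
gripper_width: 0.581
grasp_force: 31.6
```

```bash
python3 kn.py d4
```

```text
t 8.35 tcp chest 0.0889 -0.002 0.2541 F [-2.2 -5.4  3.7]
knuckle [6.900000e+01 2.667391e+02 2.586522e+02 1.960000e-02 1.331000e-01]
```

Call:
jog_arm([
  {"fingers":40,"x":1.5,"y":0,"z":-0.3,"ax":0,"ay":0,"az":0},
  {"fingers":40,"x":1.5,"y":0,"z":-0.3,"ax":0,"ay":0,"az":0},
  {"fingers":40,"x":1.5,"y":0,"z":-0.2,"ax":0,"ay":0,"az":0},
  {"fingers":40,"x":1.0,"y":0,"z":-0.2,"ax":0,"ay":0,"az":0},
  {"fingers":40,"x":0,"y":0,"z":0,"ax":0,"ay":0,"az":0},
  {"fingers":40,"x":0,"y":0,"z":0,"ax":0,"ay":0,"az":0},
  {"fingers":40,"x":0,"y":0,"z":0,"ax":0,"ay":0,"az":0},
  {"fingers":40,"x":0,"y":0,"z":0,"ax":0,"ay":0,"az":0},
])

```text
t: 9.2
eef_pos: [0.6915, 0.0054, 0.2543]
tool_rot: [0.0, 0.997, 0.072, -0.0]
contact_force: [-3.7, -5.4, 2.3]
gripper_width: 0.577
grasp_force: 31.5
```

```bash
python3 kn.py d5
```

```text
t 9.2 tcp chest 0.0938 -0.0021 0.2543 F [-3.7 -5.4  2.3]
knuckle [7.000000e+01 2.636429e+02 2.528857e+02 8.300000e-03 1.506000e-01]
```

The knuckle jumped to z=0.151, so the stay has gone over. I'll ease back slightly, release and rise.

Call:
jog_arm([
  {"fingers":40,"x":-1.5,"y":0,"z":0,"ax":0,"ay":0,"az":0},
  {"fingers":40,"x":-1,"y":0,"z":0,"ax":0,"ay":0,"az":0},
  {"fingers":85,"x":0,"y":0,"z":0,"ax":0,"ay":0,"az":0},
  {"fingers":85,"x":0,"y":0,"z":0,"ax":0,"ay":0,"az":0},
  {"fingers":85,"x":0,"y":0,"z":0,"ax":0,"ay":0,"az":0},
  {"fingers":85,"x":0,"y":0,"z":0,"ax":0,"ay":0,"az":0},
  {"fingers":85,"x":0,"y":0,"z":-5,"ax":0,"ay":0,"az":0},
  {"fingers":85,"x":0,"y":0,"z":-10,"ax":0,"ay":0,"az":0},
])

```text
t: 10.05
eef_pos: [0.6889, 0.0058, 0.2685]
tool_rot: [-0.0, 0.997, 0.072, -0.001]
contact_force: [0.4, 0.0, -0.0]
gripper_width: 0.995
grasp_force: 0.0
```

```bash
python3 kn.py d6;python3 - <<'E'
from kn import *
# jar route in chest/tool axes
T=bot.get_obs()['eef_pos']
def rel(p):
    d=np.array(p)-T[:2]; return (d@[co,s]*1000).round(1),(d@[s,-co]*1000).round(1)
print('jar',rel((.448,.2665)),'place',rel((q[0]-co*.045,q[1]-s*.045)),'green',rel((.613,.29)))
E
```

```text
t 10.05 tcp chest 0.0913 -0.0012 0.2685 F [ 0.4  0.  -0. ]
knuckle [6.800000e+01 2.621176e+02 2.504706e+02 2.700000e-03 1.573000e-01]
jar (np.float64(-202.1), np.float64(-292.7)) place (np.float64(-137.5), np.float64(-1.3)) green (np.float64(-35.5), np.float64(-292.2))
```

Call:
jog_arm([
  {"fingers":85,"x":0,"y":0,"z":-35,"ax":0,"ay":0,"az":0},
  {"fingers":85,"x":0,"y":0,"z":-35,"ax":0,"ay":0,"az":0},
  {"fingers":85,"x":0,"y":-20,"z":-20,"ax":0,"ay":0,"az":0},
  {"fingers":85,"x":-20,"y":-34,"z":0,"ax":0,"ay":0,"az":0},
  {"fingers":85,"x":-26,"y":-34,"z":0,"ax":0,"ay":0,"az":0},
  {"fingers":85,"x":-26,"y":-34,"z":0,"ax":0,"ay":0,"az":0},
  {"fingers":85,"x":-26,"y":-34,"z":0,"ax":0,"ay":0,"az":0},
  {"fingers":85,"x":-26,"y":-34,"z":0,"ax":0,"ay":0,"az":0},
])

```text
t: 10.9
eef_pos: [0.5381, 0.1771, 0.3597]
tool_rot: [-0.0, 0.997, 0.072, 0.001]
contact_force: [0.7, 0.5, 0.6]
gripper_width: 0.997
grasp_force: 0.0
```

Call:
jog_arm([
  {"fingers":85,"x":-26,"y":-34,"z":0,"ax":0,"ay":0,"az":0},
  {"fingers":85,"x":-26,"y":-34,"z":20,"ax":0,"ay":0,"az":0},
  {"fingers":85,"x":-26,"y":-34,"z":25,"ax":0,"ay":0,"az":0},
  {"fingers":85,"x":0,"y":0,"z":40,"ax":0,"ay":0,"az":0},
  {"fingers":85,"x":0,"y":0,"z":40,"ax":0,"ay":0,"az":0},
  {"fingers":85,"x":0,"y":0,"z":30,"ax":0,"ay":0,"az":0},
  {"fingers":85,"x":0,"y":0,"z":0,"ax":0,"ay":0,"az":0},
  {"fingers":85,"x":0,"y":0,"z":0,"ax":0,"ay":0,"az":0},
])

```text
t: 11.7
eef_pos: [0.4479, 0.2661, 0.2048]
tool_rot: [-0.0, 0.997, 0.072, 0.0]
contact_force: [-0.7, -0.1, 0.4]
gripper_width: 0.993
grasp_force: 0.0
```

Run:
```python
from kn import *
c=snap('wrist','w3'); o=bot.get_obs(); T=o['eef_pos']; print(o['t'],T)
hsv=cv2.cvtColor(c['pixels'],cv2.COLOR_RGB2HSV)
m=(((hsv[...,0]<6)|(hsv[...,0]>174))&(hsv[...,1]>150)&(hsv[...,2]>70)).astype(np.uint8)
n,l,st,ce=cv2.connectedComponentsWithStats(m)
for i in range(1,n):
    if st[i,4]>60:
        p=atz(c,*ce[i],.074,True); d=p[:2]-T[:2]; print(st[i],ce[i],p.round(4),'tool',d@[co,s],d@[s,-co])
```

```text
11.75 [0.44849612 0.26647135 0.20567732]
[ 252  175   48   41 1499] [275.21681121 194.88659106] [0.4501 0.2673 0.074 ] tool 0.001737703905281145 -0.0005412420624323108
```

View pics/w3.png

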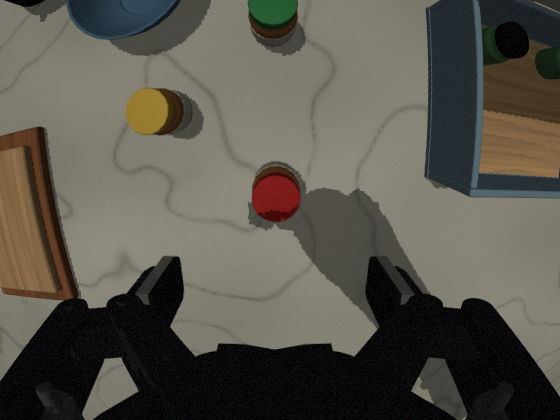

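The red cap is centred at (275,195), with clear space on both sides for the fingers. I'll descend and grasp.

Call:
jog_arm([
  {"fingers":85,"x":1,"y":0,"z":40,"ax":0,"ay":0,"az":0},
  {"fingers":85,"x":0,"y":0,"z":40,"ax":0,"ay":0,"az":0},
  {"fingers":85,"x":0,"y":0,"z":40,"ax":0,"ay":0,"az":0},
  {"fingers":85,"x":0,"y":0,"z":30,"ax":0,"ay":0,"az":0},
  {"fingers":85,"x":0,"y":0,"z":19,"ax":0,"ay":0,"az":0},
  {"fingers":30,"x":0,"y":0,"z":0,"ax":0,"ay":0,"az":0},
  {"fingers":30,"x":0,"y":0,"z":0,"ax":0,"ay":0,"az":0},
  {"fingers":30,"x":0,"y":0,"z":0,"ax":0,"ay":0,"az":0},
], force=25)

```text
t: 12.55
eef_pos: [0.4502, 0.2667, 0.0369]
tool_rot: [-0.001, 0.997, 0.072, 0.002]
contact_force: [0.1, -1.1, 11.4]
gripper_width: 0.525
grasp_force: 23.4
```

Call:
jog_arm([
  {"fingers":30,"x":0,"y":0,"z":0,"ax":0,"ay":0,"az":0},
  {"fingers":30,"x":0,"y":0,"z":0,"ax":0,"ay":0,"az":0},
  {"fingers":30,"x":0,"y":0,"z":-10,"ax":0,"ay":0,"az":0},
  {"fingers":30,"x":0,"y":0,"z":-35,"ax":0,"ay":0,"az":0},
  {"fingers":30,"x":0,"y":0,"z":-40,"ax":0,"ay":0,"az":0},
  {"fingers":30,"x":0,"y":0,"z":-40,"ax":0,"ay":0,"az":0},
  {"fingers":30,"x":0,"y":0,"z":-15,"ax":0,"ay":0,"az":0},
  {"fingers":30,"x":0,"y":0,"z":0,"ax":0,"ay":0,"az":0},
])

```text
t: 13.35
eef_pos: [0.45, 0.2669, 0.1786]
tool_rot: [-0.001, 0.997, 0.072, 0.003]
contact_force: [-0.8, -0.6, -0.4]
gripper_width: 0.521
grasp_force: 26.2
```

Run:
```python
from kn import *
T=bot.get_obs()['eef_pos']; d=np.array([q[0]-co*.045,q[1]-s*.045])-T[:2]; print(T,d@[co,s],d@[s,-co])
```

```text
[0.45001688 0.26689833 0.17859605] 0.06255470682437285 0.29150922191318246
```

Jar held, its underside about 142 mm up. Next I carry it over the chest front.

Call:
jog_arm([
  {"fingers":30,"x":4,"y":20,"z":0,"ax":0,"ay":0,"az":0},
  {"fingers":30,"x":8,"y":35,"z":0,"ax":0,"ay":0,"az":0},
  {"fingers":30,"x":9,"y":40,"z":0,"ax":0,"ay":0,"az":0},
  {"fingers":30,"x":9,"y":40,"z":0,"ax":0,"ay":0,"az":0},
  {"fingers":30,"x":9,"y":40,"z":0,"ax":0,"ay":0,"az":0},
  {"fingers":30,"x":9,"y":40,"z":0,"ax":0,"ay":0,"az":0},
  {"fingers":30,"x":8,"y":40,"z":0,"ax":0,"ay":0,"az":0},
  {"fingers":30,"x":6,"y":36,"z":0,"ax":0,"ay":0,"az":0},
])

```text
t: 14.15
eef_pos: [0.5513, -0.0156, 0.1738]
tool_rot: [0.0, 0.997, 0.072, -0.001]
contact_force: [0.5, 0.7, -1.2]
gripper_width: 0.521
grasp_force: 26.2
```

Call:
jog_arm([
  {"fingers":30,"x":0,"y":0,"z":0,"ax":0,"ay":0,"az":0},
  {"fingers":30,"x":0,"y":0,"z":20,"ax":0,"ay":0,"az":0},
  {"fingers":30,"x":0,"y":0,"z":30,"ax":0,"ay":0,"az":0},
  {"fingers":30,"x":0,"y":0,"z":30,"ax":0,"ay":0,"az":0},
  {"fingers":30,"x":0,"y":0,"z":30,"ax":0,"ay":0,"az":0},
  {"fingers":30,"x":0,"y":0,"z":15,"ax":0,"ay":0,"az":0},
  {"fingers":30,"x":0,"y":0,"z":0,"ax":0,"ay":0,"az":0},
  {"fingers":30,"x":0,"y":0,"z":0,"ax":0,"ay":0,"az":0},
])

```text
t: 14.95
eef_pos: [0.5519, -0.0129, 0.0502]
tool_rot: [-0.0, 0.997, 0.072, 0.0]
contact_force: [-0.4, -0.7, -0.4]
gripper_width: 0.525
grasp_force: 26.2
```

```bash
python3 kn.py d7
```

```text
t 14.95 tcp chest -0.047 -0.0 0.0502 F [-0.4 -0.7 -0.4]
knuckle [7.700000e+01 2.639481e+02 2.488831e+02 9.800000e-03 1.688000e-01]
```

Call:
jog_arm([
  {"fingers":30,"x":0,"y":0,"z":2,"ax":0,"ay":0,"az":0},
  {"fingers":30,"x":0,"y":0,"z":1.5,"ax":0,"ay":0,"az":0},
  {"fingers":30,"x":0,"y":0,"z":1.3,"ax":0,"ay":0,"az":0},
  {"fingers":30,"x":0,"y":0,"z":0.5,"ax":0,"ay":0,"az":0},
  {"fingers":30,"x":0,"y":0,"z":0,"ax":0,"ay":0,"az":0},
  {"fingers":30,"x":0,"y":0,"z":0,"ax":0,"ay":0,"az":0},
  {"fingers":30,"x":0,"y":0,"z":0,"ax":0,"ay":0,"az":0},
  {"fingers":30,"x":0,"y":0,"z":0,"ax":0,"ay":0,"az":0},
])

```text
t: 15.8
eef_pos: [0.5521, -0.0134, 0.0451]
tool_rot: [0.0, 0.997, 0.072, 0.0]
contact_force: [-0.8, -1.0, 4.2]
gripper_width: 0.523
grasp_force: 26.8
```

Light contact with the floor at 4 N. I'll release, wait, and then rise.

Call:
jog_arm([
  {"fingers":60,"x":0,"y":0,"z":0,"ax":0,"ay":0,"az":0},
  {"fingers":85,"x":0,"y":0,"z":0,"ax":0,"ay":0,"az":0},
  {"fingers":85,"x":0,"y":0,"z":0,"ax":0,"ay":0,"az":0},
  {"fingers":85,"x":0,"y":0,"z":0,"ax":0,"ay":0,"az":0},
  {"fingers":85,"x":0,"y":0,"z":0,"ax":0,"ay":0,"az":0},
  {"fingers":85,"x":0,"y":0,"z":0,"ax":0,"ay":0,"az":0},
  {"fingers":85,"x":0,"y":0,"z":-15,"ax":0,"ay":0,"az":0},
  {"fingers":85,"x":0,"y":0,"z":-30,"ax":0,"ay":0,"az":0},
])

```text
t: 16.6
eef_pos: [0.55, -0.0133, 0.0888]
tool_rot: [-0.0, 0.997, 0.072, -0.002]
contact_force: [0.4, 0.6, -0.2]
gripper_width: 0.993
grasp_force: 0.0
```

Call:
jog_arm([
  {"fingers":85,"x":0,"y":0,"z":-40,"ax":0,"ay":0,"az":0},
  {"fingers":85,"x":0,"y":0,"z":-40,"ax":0,"ay":0,"az":0},
  {"fingers":85,"x":-20,"y":0,"z":-40,"ax":0,"ay":0,"az":0},
  {"fingers":40,"x":-20,"y":10,"z":-30,"ax":0,"ay":0,"az":0},
  {"fingers":0,"x":0,"y":30,"z":0,"ax":0,"ay":0,"az":0},
  {"fingers":0,"x":0,"y":30,"z":0,"ax":0,"ay":0,"az":0},
  {"fingers":0,"x":0,"y":30,"z":0,"ax":0,"ay":0,"az":0},
  {"fingers":0,"x":0,"y":0,"z":0,"ax":0,"ay":0,"az":0},
])

```text
t: 17.4
eef_pos: [0.5263, -0.123, 0.2405]
tool_rot: [0.001, 0.998, 0.069, 0.0]
contact_force: [0.3, -0.2, -0.4]
gripper_width: 0.139
grasp_force: 0.0
```

```bash
python3 kn.py d8
python3 - <<'E'
from kn import *
a=cv2.imread('pics/d8.png')[150:300,215:365]
snap('wrist','w8')
b=cv2.imread('pics/w8.png')
a=cv2.resize(a,(420,420),interpolation=cv2.INTER_CUBIC)
b=cv2.resize(b,(380,285)); o=np.zeros((420,800,3),np.uint8); o[:,:420]=a; o[:285,420:]=b
cv2.imwrite('pics/m8.png',o)
E
```

```text
t 17.4 tcp chest -0.0882 -0.1053 0.2405 F [ 0.3 -0.2 -0.4]
knuckle [1.330000e+02 2.700526e+02 2.419098e+02 3.300000e-02 2.127000e-01]
```

View pics/m8.png

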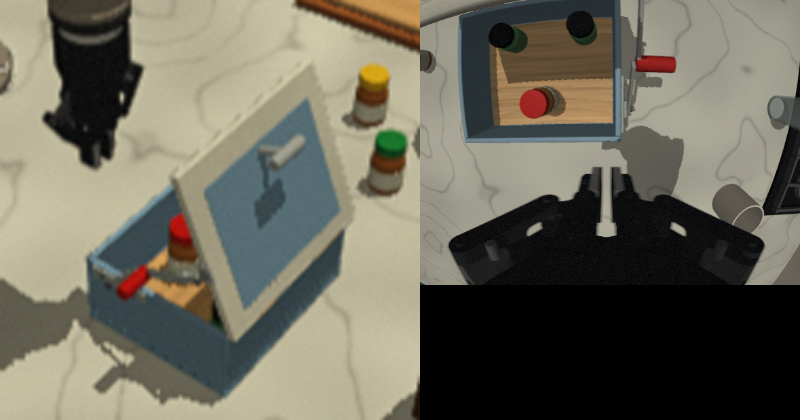

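The side view shows the red jar standing in the chest with the stay still locked. The wrist view has the red knuckle at about (346,94). I'll triangulate the knuckle.

Run:
```python
from kn import *
def blob(c,box):
    hsv=cv2.cvtColor(c['pixels'],cv2.COLOR_RGB2HSV)
    m=(((hsv[...,0]<6)|(hsv[...,0]>174))&(hsv[...,1]>150)&(hsv[...,2]>60))
    k=np.zeros_like(m);k[box[2]:box[3],box[0]:box[1]]=1; v,u=np.nonzero(m&k); print(u.min(),u.max(),v.min(),v.max(),len(u)); return u.mean(),v.mean()
w,d=load('w8'),load('d8')
uw=blob(w,(310,390,70,120)); ud=blob(d,(250,272,235,262))
o1,d1=ray(w,*uw,True); o2,d2=ray(d,*ud)
t=np.linalg.lstsq(np.c_[d1,-d2],o2-o1,rcond=None)[0]; a,b=o1+t[0]*d1,o2+t[1]*d2
p=(a+b)/2; v=p[:2]-q[:2]; print('gap',np.linalg.norm(a-b),'chest',v@[co,s],v@[-s,co],p[2])
T=bot.get_obs()['eef_pos']; print(T,'rel tool',(p[:2]-T[:2])@[co,s],(p[:2]-T[:2])@[s,-co],T[2]-p[2])
```

```text
318 376 82 106 1302
257 267 245 256 71
gap 0.0006961337062454134 chest -0.0013784371583034812 -0.15329373184560896 0.15110659690206096
[ 0.5263266  -0.11832155  0.24019961] rel tool 0.08609339284352037 0.052611409473476076 0.08909301741923809
```

Call:
jog_arm([
  {"fingers":0,"x":0,"y":20,"z":0,"ax":0,"ay":0,"az":0},
  {"fingers":0,"x":10,"y":23,"z":0,"ax":0,"ay":0,"az":0},
  {"fingers":0,"x":25,"y":20,"z":0,"ax":0,"ay":0,"az":0},
  {"fingers":0,"x":26,"y":0,"z":20,"ax":0,"ay":0,"az":0},
  {"fingers":0,"x":20,"y":0,"z":25,"ax":0,"ay":0,"az":0},
  {"fingers":0,"x":0,"y":0,"z":20,"ax":0,"ay":0,"az":0},
  {"fingers":0,"x":0,"y":0,"z":0,"ax":0,"ay":0,"az":0},
  {"fingers":0,"x":0,"y":0,"z":0,"ax":0,"ay":0,"az":0},
])

```text
t: 18.3
eef_pos: [0.6156, -0.1676, 0.175]
tool_rot: [-0.0, 0.997, 0.073, -0.0]
contact_force: [0.3, -0.5, -0.3]
gripper_width: 0.0
grasp_force: 0.0
```

```bash
python3 kn.py d9
```

```text
t 18.3 tcp chest -0.0062 -0.1622 0.175 F [ 0.3 -0.5 -0.3]
knuckle [1.280000e+02 2.706875e+02 2.413984e+02 3.530000e-02 2.162000e-01]
```

Call:
jog_arm([
  {"fingers":0,"x":0,"y":0,"z":6,"ax":0,"ay":0,"az":0},
  {"fingers":0,"x":0,"y":0,"z":5,"ax":0,"ay":0,"az":0},
  {"fingers":0,"x":0,"y":0,"z":4,"ax":0,"ay":0,"az":0},
  {"fingers":0,"x":1.5,"y":0,"z":2.5,"ax":0,"ay":0,"az":0},
  {"fingers":0,"x":1.5,"y":0,"z":2.5,"ax":0,"ay":0,"az":0},
  {"fingers":0,"x":1.5,"y":0,"z":2.5,"ax":0,"ay":0,"az":0},
  {"fingers":0,"x":1.5,"y":0,"z":2.5,"ax":0,"ay":0,"az":0},
  {"fingers":0,"x":0,"y":0,"z":0,"ax":0,"ay":0,"az":0},
])

```text
t: 19.15
eef_pos: [0.6245, -0.1675, 0.151]
tool_rot: [0.0, 0.997, 0.072, 0.003]
contact_force: [3.6, 0.1, 5.4]
gripper_width: 0.001
grasp_force: 2.6
```

Run:
```python
from kn import *
def blob(c,box):
    hsv=cv2.cvtColor(c['pixels'],cv2.COLOR_RGB2HSV)
    m=(((hsv[...,0]<6)|(hsv[...,0]>174))&(hsv[...,1]>150)&(hsv[...,2]>60))
    k=np.zeros_like(m);k[box[2]:box[3],box[0]:box[1]]=1; v,u=np.nonzero(m&k); print(u.min(),u.max(),v.min(),v.max(),len(u)); return u.mean(),v.mean()
c=snap('side','d10'); print(blob(c,(245,274,225,280)), bot.get_obs()['contact_force'])
```

```text
259 270 249 259 55
(np.float64(264.56363636363636), np.float64(254.5818181818182)) [4.0504381  1.26576154 5.73575049]
```

Call:
jog_arm([
  {"fingers":0,"x":2,"y":0,"z":2.5,"ax":0,"ay":0,"az":0},
  {"fingers":0,"x":2,"y":0,"z":2.5,"ax":0,"ay":0,"az":0},
  {"fingers":0,"x":1.5,"y":0,"z":2.5,"ax":0,"ay":0,"az":0},
  {"fingers":0,"x":1.2,"y":0,"z":2.5,"ax":0,"ay":0,"az":0},
  {"fingers":0,"x":1,"y":0,"z":2.5,"ax":0,"ay":0,"az":0},
  {"fingers":0,"x":1,"y":0,"z":2.5,"ax":0,"ay":0,"az":0},
  {"fingers":0,"x":0,"y":0,"z":0,"ax":0,"ay":0,"az":0},
  {"fingers":0,"x":0,"y":0,"z":0,"ax":0,"ay":0,"az":0},
])

```text
t: 20.0
eef_pos: [0.6295, -0.1667, 0.1339]
tool_rot: [-0.0, 0.997, 0.072, -0.001]
contact_force: [1.0, 0.2, 3.1]
gripper_width: 0.002
grasp_force: 1.4
```

```bash
cat > k2.py <<'E'
from kn import *
def k2(c,box=(245,280,225,290)):
    hsv=cv2.cvtColor(c['pixels'],cv2.COLOR_RGB2HSV)
    m=(((hsv[...,0]<6)|(hsv[...,0]>174))&(hsv[...,1]>150)&(hsv[...,2]>60)).astype(np.uint8)
    k=np.zeros_like(m);k[box[2]:box[3],box[0]:box[1]]=1
    n,l,st,ce=cv2.connectedComponentsWithStats(m*k)
    for i in range(1,n):
        if st[i,4]>15:
            o,d=ray(c,*ce[i]); nn=np.array([-s,co,0]); t=(-.157-(o-[q[0],q[1],0])@nn)/(d@nn); P=o+t*d
            print(st[i],ce[i].round(1),'x,z',((P-[q[0],q[1],0])@[co,s,0]).round(4),P[2].round(4))
import sys
o=bot.get_obs(); print(o['t'],o['eef_pos'],o['contact_force'].round(1)); k2(snap('side',sys.argv[1]))
E
python3 k2.py d11; python3 -c "
import sys; sys.argv=['','d12']
from k2 import *
print('earlier');k2(load('d6'));k2(load('d10'));k2(load('d5'))"
```

```text
20.0 [ 0.62947767 -0.16666306  0.13391495] [1.  0.2 3.1]
[277 227   3  11  24] [278.2 232.4] x,z 0.0619 0.2681
[262 254  11  12  63] [267.3 259.6] x,z 0.0217 0.1305
20.05 [ 0.62939833 -0.16671486  0.13392971] [ 1.2 -0.2  2.1]
[277 227   3  10  23] [278.2 232.2] x,z 0.0617 0.2687
[262 254  11  12  62] [267.3 259.6] x,z 0.0218 0.1304
earlier
[257 245  12  12  75] [262.1 250.7] x,z 0.0028 0.1566
[276 226   4  12  39] [277.7 231.4] x,z 0.0599 0.2706
[259 249  12  11  55] [264.6 254.6] x,z 0.0116 0.1455
[258 248  12  11  73] [263.6 252.9] x,z 0.008 0.1505
```

Call:
jog_arm([
  {"fingers":0,"x":0.8,"y":0,"z":2,"ax":0,"ay":0,"az":0},
  {"fingers":0,"x":0.6,"y":0,"z":1.5,"ax":0,"ay":0,"az":0},
  {"fingers":0,"x":0,"y":0,"z":0,"ax":0,"ay":0,"az":0},
  {"fingers":0,"x":0,"y":0,"z":0,"ax":0,"ay":0,"az":0},
  {"fingers":0,"x":0,"y":0,"z":0,"ax":0,"ay":0,"az":0},
  {"fingers":0,"x":0,"y":0,"z":-4,"ax":0,"ay":0,"az":0},
  {"fingers":0,"x":0,"y":0,"z":-8,"ax":0,"ay":0,"az":0},
  {"fingers":0,"x":0,"y":0,"z":-15,"ax":0,"ay":0,"az":0},
])

```text
t: 20.9
eef_pos: [0.6307, -0.1664, 0.1578]
tool_rot: [-0.0, 0.997, 0.072, -0.001]
contact_force: [-0.1, -0.3, -0.1]
gripper_width: -0.003
grasp_force: 0.0
```

```bash
python3 k2.py d13
python3 - <<'E'
from kn import *
snap('scene','s13')
a=cv2.resize(cv2.imread('pics/d13.png')[150:300,215:365],(400,400),interpolation=cv2.INTER_CUBIC)
b=cv2.resize(cv2.imread('pics/s13.png')[120:290,195:365],(400,400),interpolation=cv2.INTER_CUBIC)
cv2.imwrite('pics/m13.png',np.hstack([a,b]))
E
```

```text
20.9 [ 0.63065637 -0.16635841  0.15775079] [-0.1 -0.3 -0.1]
[276 227   4  10  36] [277.6 231.7] x,z 0.0596 0.2691
[262 255  12  12  71] [267.3 260.3] x,z 0.0218 0.1273
```

View pics/m13.png

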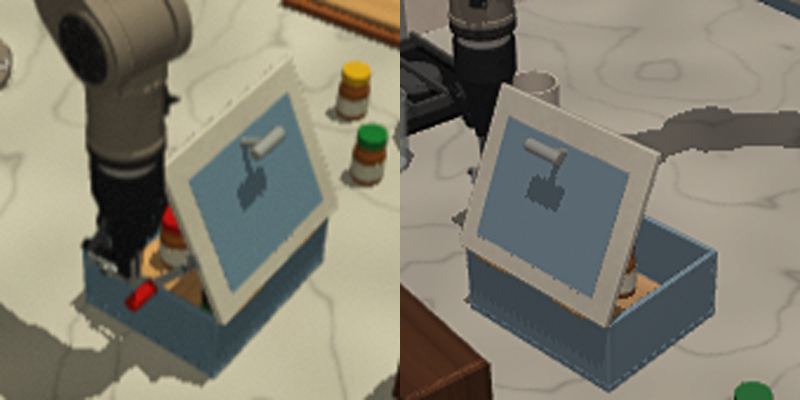

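Broken: the knuckle stays low at (267,260), the lid is up and the jar stands inside. The knob is at about (315.5,203) in the side view and (257,184) in the scene view. I'll triangulate it for the regrasp.

Run:
```python
from kn import *
from scipy.optimize import minimize_scalar
S,D=load('s13'),load('d13')
def K(t,y=0): 
    x=.1-.165*np.cos(t)+.048*np.sin(t); return np.array([q[0]+co*x-s*y,q[1]+s*x+co*y,.1+.165*np.sin(t)+.048*np.cos(t)])
for t in(1.0,1.1,1.15,1.2,1.25,1.3): print(t,proj(S,K(t)).round(1),proj(D,K(t)).round(1))
(u1,v1),(u2,v2)=(257,184),(315.5,203)
o1,d1=ray(S,u1,v1);o2,d2=ray(D,u2,v2)
t=np.linalg.lstsq(np.c_[d1,-d2],o2-o1,rcond=None)[0];p=(o1+t[0]*d1+o2+t[1]*d2)/2
v=p[:2]-q[:2];print('gap',np.linalg.norm(o1+t[0]*d1-o2-t[1]*d2),'chest',v@[co,s],v@[-s,co],p[2])
T=bot.get_obs()['eef_pos'];w=T[:2]-q[:2];print('tcp chest',w@[co,s],w@[-s,co],T[2])
```

```text
1.0 [262.2 182.9] [308.2 201.8]
1.1 [257.7 183.9] [313. 203.]
1.15 [255.4 184.7] [315.5 203.9]
1.2 [253.1 185.6] [317.9 204.8]
1.25 [250.7 186.7] [320.4 205.9]
1.3 [248.3 188. ] [322.9 207.1]
gap 0.0019783657359333665 chest 0.07408237375977422 0.0027008095779961078 0.2715680601580244
tcp chest 0.01114252073483761 -0.16412776458182413 0.16090465941965948
```

Call:
jog_arm([
  {"fingers":0,"x":-10,"y":16,"z":0,"ax":0,"ay":0,"az":0},
  {"fingers":0,"x":-10,"y":0,"z":-30,"ax":0,"ay":0,"az":0},
  {"fingers":0,"x":0,"y":0,"z":-45,"ax":0,"ay":0,"az":0},
  {"fingers":0,"x":0,"y":0,"z":-45,"ax":0,"ay":0,"az":0},
  {"fingers":0,"x":0,"y":0,"z":-45,"ax":0,"ay":0,"az":0},
  {"fingers":50,"x":0,"y":0,"z":-40,"ax":0,"ay":0,"az":0},
  {"fingers":85,"x":20,"y":-40,"z":0,"ax":0,"ay":0,"az":0},
  {"fingers":85,"x":20,"y":-40,"z":0,"ax":0,"ay":0,"az":0},
])

```text
t: 21.8
eef_pos: [0.6423, -0.103, 0.3646]
tool_rot: [0.001, 0.998, 0.069, 0.001]
contact_force: [1.2, 0.5, 0.0]
gripper_width: 0.506
grasp_force: 0.0
```

Call:
jog_arm([
  {"fingers":85,"x":20,"y":-40,"z":0,"ax":0,"ay":0,"az":0},
  {"fingers":85,"x":20,"y":-40,"z":0,"ax":0,"ay":0,"az":0},
  {"fingers":85,"x":0,"y":-15,"z":0,"ax":0,"ay":0,"az":0},
  {"fingers":85,"x":0,"y":0,"z":0,"ax":0,"ay":0,"az":0},
  {"fingers":85,"x":0,"y":0,"z":0,"ax":0,"ay":0,"az":0},
  {"fingers":85,"x":0,"y":0,"z":0,"ax":0,"ay":0,"az":0},
  {"fingers":85,"x":0,"y":0,"z":0,"ax":0,"ay":0,"az":0},
  {"fingers":85,"x":0,"y":0,"z":0,"ax":0,"ay":0,"az":0},
])

```text
t: 22.6
eef_pos: [0.668, -0.002, 0.363]
tool_rot: [0.0, 0.997, 0.071, 0.0]
contact_force: [0.3, 0.1, -0.2]
gripper_width: 0.998
grasp_force: 0.0
```

```bash
python3 kn.py d14
python3 - <<'E'
from kn import *
c=snap('wrist','w14')
im=cv2.imread('pics/w14.png')
for t,col in((1.08,(255,0,0)),(1.13,(0,0,255)),(1.18,(0,255,0))):
  for y in(-.025,.025):
    x=.1-.165*np.cos(t)+.048*np.sin(t); P=np.array([q[0]+co*x-s*y,q[1]+s*x+co*y,.1+.165*np.sin(t)+.048*np.cos(t)])
    u=proj(c,P,True); print(t,y,u.round(1)); cv2.circle(im,tuple(int(round(a)) for a in u),2,col,-1)
cv2.imwrite('pics/w14m.png',im)
E
```

```text
t 22.6 tcp chest 0.0695 -0.006 0.363 F [ 0.3  0.1 -0.2]
knuckle [1.180000e+02 2.720000e+02 2.485339e+02 3.980000e-02 1.900000e-01]
1.08 -0.025 [301.8 215.2]
1.08 0.025 [236.5 215.3]
1.13 -0.025 [302.2 205.1]
1.13 0.025 [235.9 205.2]
1.18 -0.025 [302.6 194.4]
1.18 0.025 [235.4 194.6]
```

View pics/w14m.png

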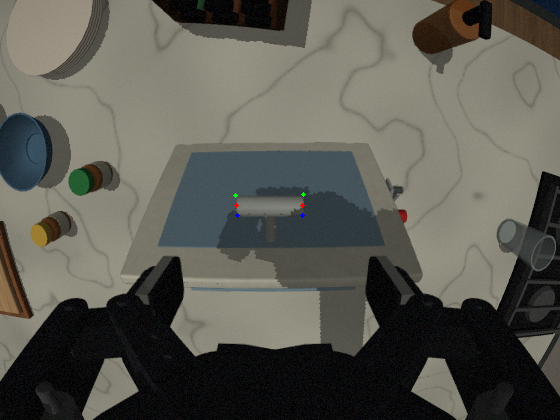

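The bar runs along row ~206, columns 236 to 303, matching a lid angle of about 1.12 rad. I'll descend and grip it.

Call:
jog_arm([
  {"fingers":85,"x":1.8,"y":-4,"z":10,"ax":0,"ay":0,"az":0},
  {"fingers":85,"x":0,"y":0,"z":30,"ax":0,"ay":0,"az":0},
  {"fingers":85,"x":0,"y":0,"z":30,"ax":0,"ay":0,"az":0},
  {"fingers":85,"x":0,"y":0,"z":25,"ax":0,"ay":0,"az":0},
  {"fingers":85,"x":0,"y":0,"z":17,"ax":0,"ay":0,"az":0},
  {"fingers":70,"x":0,"y":0,"z":0,"ax":0,"ay":0,"az":0},
  {"fingers":40,"x":0,"y":0,"z":0,"ax":0,"ay":0,"az":0},
  {"fingers":40,"x":0,"y":0,"z":0,"ax":0,"ay":0,"az":0},
], force=35)

```text
t: 23.5
eef_pos: [0.6702, 0.0022, 0.2525]
tool_rot: [0.001, 0.997, 0.072, 0.001]
contact_force: [0.5, -6.0, -0.0]
gripper_width: 0.576
grasp_force: 40.0
```

Call:
jog_arm([
  {"fingers":40,"x":0,"y":0,"z":0,"ax":0,"ay":0,"az":0},
  {"fingers":40,"x":0,"y":0,"z":0,"ax":0,"ay":0,"az":0},
  {"fingers":40,"x":0,"y":0,"z":0,"ax":0,"ay":0,"az":0},
  {"fingers":40,"x":0,"y":0,"z":0,"ax":0,"ay":0,"az":0},
  {"fingers":40,"x":0,"y":0,"z":0,"ax":0,"ay":0,"az":0},
  {"fingers":40,"x":0,"y":0,"z":0,"ax":0,"ay":0,"az":0},
  {"fingers":40,"x":0,"y":0,"z":0,"ax":0,"ay":0,"az":0},
  {"fingers":40,"x":0,"y":0,"z":0,"ax":0,"ay":0,"az":0},
])

```text
t: 24.3
eef_pos: [0.6702, 0.0022, 0.2524]
tool_rot: [0.001, 0.997, 0.071, 0.001]
contact_force: [1.4, -5.5, 3.7]
gripper_width: 0.574
grasp_force: 40.4
```

```bash
python3 k2.py d15; python3 arc.py 1.12 0.0 24
```

```text
24.3 [0.67019612 0.00218801 0.25241313] [ 1.4 -5.5  3.7]
[276 227   4  11  37] [277.6 231.6] x,z 0.0596 0.2694
[262 255  12  12  72] [267.3 260.3] x,z 0.0217 0.1273
1.073 x -7.9 z 1.5
1.027 x -7.8 z 1.9
0.980 x -7.7 z 2.2
0.933 x -7.6 z 2.6
0.887 x -7.5 z 3.0
0.840 x -7.3 z 3.3
0.793 x -7.1 z 3.6
0.747 x -7.0 z 4.0
0.700 x -6.8 z 4.3
0.653 x -6.6 z 4.6
0.607 x -6.3 z 4.9
0.560 x -6.1 z 5.2
0.513 x -5.9 z 5.5
0.467 x -5.6 z 5.7
0.420 x -5.3 z 6.0
0.373 x -5.0 z 6.2
0.327 x -4.7 z 6.5
0.280 x -4.4 z 6.7
0.233 x -4.1 z 6.9
0.187 x -3.8 z 7.1
0.140 x -3.5 z 7.2
0.093 x -3.1 z 7.4
0.047 x -2.8 z 7.5
0.000 x -2.4 z 7.6
```

Call:
jog_arm([
  {"fingers":40,"x":-7.9,"y":1,"z":1.3,"ax":0,"ay":0,"az":0},
  {"fingers":40,"x":-7.8,"y":0,"z":1.9,"ax":0,"ay":0,"az":0},
  {"fingers":40,"x":-7.7,"y":0,"z":2.2,"ax":0,"ay":0,"az":0},
  {"fingers":40,"x":-7.6,"y":0,"z":2.6,"ax":0,"ay":0,"az":0},
  {"fingers":40,"x":-7.5,"y":0,"z":3.0,"ax":0,"ay":0,"az":0},
  {"fingers":40,"x":-7.3,"y":0,"z":3.3,"ax":0,"ay":0,"az":0},
  {"fingers":40,"x":-7.1,"y":0,"z":3.6,"ax":0,"ay":0,"az":0},
  {"fingers":40,"x":-7.0,"y":0,"z":4.0,"ax":0,"ay":0,"az":0},
])

```text
t: 25.15
eef_pos: [0.6104, -0.0068, 0.2308]
tool_rot: [0.001, 0.997, 0.072, 0.001]
contact_force: [-1.1, -5.1, 6.9]
gripper_width: 0.574
grasp_force: 42.2
```

```bash
python3 k2.py d16; python3 kn.py d17
```

```text
25.15 [ 0.61040755 -0.00677079  0.23081788] [-1.1 -5.1  6.9]
[264 263  12  11  69] [268.8 268. ] x,z 0.0268 0.0962
t 25.2 tcp chest 0.0101 -0.0024 0.2299 F [-3.4 -5.2  7.7]
knuckle [6.300000e+01 2.687778e+02 2.684286e+02 2.680000e-02 9.410000e-02]
```

Call:
jog_arm([
  {"fingers":40,"x":-6.8,"y":0,"z":4.0,"ax":0,"ay":0,"az":0},
  {"fingers":40,"x":-6.6,"y":0,"z":4.4,"ax":0,"ay":0,"az":0},
  {"fingers":40,"x":-6.3,"y":0,"z":4.9,"ax":0,"ay":0,"az":0},
  {"fingers":40,"x":-6.1,"y":0,"z":5.2,"ax":0,"ay":0,"az":0},
  {"fingers":40,"x":-5.9,"y":0,"z":5.5,"ax":0,"ay":0,"az":0},
  {"fingers":40,"x":-5.6,"y":0,"z":5.7,"ax":0,"ay":0,"az":0},
  {"fingers":40,"x":-5.3,"y":0,"z":6.0,"ax":0,"ay":0,"az":0},
  {"fingers":40,"x":-5.0,"y":0,"z":6.2,"ax":0,"ay":0,"az":0},
])

```text
t: 26.05
eef_pos: [0.5615, -0.0141, 0.1873]
tool_rot: [0.001, 0.997, 0.071, -0.001]
contact_force: [-3.2, -6.3, 2.9]
gripper_width: 0.571
grasp_force: 43.6
```

Call:
jog_arm([
  {"fingers":40,"x":-4.7,"y":0,"z":6.5,"ax":0,"ay":0,"az":0},
  {"fingers":40,"x":-4.4,"y":0,"z":6.7,"ax":0,"ay":0,"az":0},
  {"fingers":40,"x":-4.1,"y":0,"z":6.9,"ax":0,"ay":0,"az":0},
  {"fingers":40,"x":-3.8,"y":0,"z":7.1,"ax":0,"ay":0,"az":0},
  {"fingers":40,"x":-3.5,"y":0,"z":7.2,"ax":0,"ay":0,"az":0},
  {"fingers":40,"x":-3.1,"y":0,"z":7.4,"ax":0,"ay":0,"az":0},
  {"fingers":40,"x":0,"y":0,"z":0,"ax":0,"ay":0,"az":0},
  {"fingers":40,"x":0,"y":0,"z":0,"ax":0,"ay":0,"az":0},
])

```text
t: 26.85
eef_pos: [0.5372, -0.0177, 0.1442]
tool_rot: [0.001, 0.997, 0.072, -0.002]
contact_force: [-2.1, -6.6, -2.7]
gripper_width: 0.58
grasp_force: 43.8
```

Call:
jog_arm([
  {"fingers":40,"x":-1.0,"y":0,"z":4,"ax":0,"ay":0,"az":0},
  {"fingers":40,"x":-0.6,"y":0,"z":4,"ax":0,"ay":0,"az":0},
  {"fingers":40,"x":-0.4,"y":0,"z":3,"ax":0,"ay":0,"az":0},
  {"fingers":40,"x":0,"y":0,"z":2,"ax":0,"ay":0,"az":0},
  {"fingers":40,"x":0,"y":0,"z":1,"ax":0,"ay":0,"az":0},
  {"fingers":40,"x":0,"y":0,"z":0,"ax":0,"ay":0,"az":0},
  {"fingers":40,"x":0,"y":0,"z":0,"ax":0,"ay":0,"az":0},
  {"fingers":40,"x":0,"y":0,"z":0,"ax":0,"ay":0,"az":0},
])

```text
t: 27.65
eef_pos: [0.5326, -0.0184, 0.1296]
tool_rot: [0.001, 0.997, 0.071, -0.005]
contact_force: [-8.9, -7.3, 0.9]
gripper_width: 0.576
grasp_force: 44.4
```

Call:
jog_arm([
  {"fingers":40,"x":1,"y":0,"z":1,"ax":0,"ay":0,"az":0},
  {"fingers":40,"x":0.5,"y":0,"z":1,"ax":0,"ay":0,"az":0},
  {"fingers":40,"x":0,"y":0,"z":0,"ax":0,"ay":0,"az":0},
  {"fingers":40,"x":0,"y":0,"z":0,"ax":0,"ay":0,"az":0},
  {"fingers":40,"x":0,"y":0,"z":0,"ax":0,"ay":0,"az":0},
  {"fingers":40,"x":0,"y":0,"z":0,"ax":0,"ay":0,"az":0},
  {"fingers":40,"x":0,"y":0,"z":0,"ax":0,"ay":0,"az":0},
  {"fingers":40,"x":0,"y":0,"z":0,"ax":0,"ay":0,"az":0},
])

```text
t: 28.45
eef_pos: [0.532, -0.0185, 0.127]
tool_rot: [0.001, 0.997, 0.071, -0.007]
contact_force: [-13.8, -7.7, 2.3]
gripper_width: 0.575
grasp_force: 44.6
```

```bash
python3 k2.py d18
python3 - <<'E'
from kn import *
print('start kn');k=load('side0')
import cv2
a,b=cv2.imread('pics/side0.png'),cv2.imread('pics/d18.png')
r=(slice(235,295),slice(255,345)); print(np.abs(a[r].astype(int)-b[r]).mean(), (np.abs(a[r].astype(int)-b[r]).max(2)>40).sum())
cv2.imwrite('pics/m18.png',np.hstack([cv2.resize(x[160:310,225:350],(400,480),interpolation=cv2.INTER_CUBIC) for x in(a,b)]))
E
```

```text
28.45 [ 0.5319832  -0.01849322  0.12703408] [-13.8  -7.7   2.3]
[256 270  11  12  66] [260.9 275.7] x,z -0.0056 0.0361
start kn
6.627962962962963 37
```

Call:
jog_arm([
  {"fingers":60,"x":-1,"y":0,"z":0,"ax":0,"ay":0,"az":0},
  {"fingers":85,"x":0,"y":0,"z":0,"ax":0,"ay":0,"az":0},
  {"fingers":85,"x":0,"y":0,"z":0,"ax":0,"ay":0,"az":0},
  {"fingers":85,"x":0,"y":0,"z":0,"ax":0,"ay":0,"az":0},
  {"fingers":85,"x":0,"y":0,"z":-15,"ax":0,"ay":0,"az":0},
  {"fingers":85,"x":0,"y":0,"z":-30,"ax":0,"ay":0,"az":0},
  {"fingers":85,"x":0,"y":0,"z":-40,"ax":0,"ay":0,"az":0},
  {"fingers":85,"x":-30,"y":0,"z":-30,"ax":0,"ay":0,"az":0},
])

```text
t: 29.3
eef_pos: [0.5116, -0.0192, 0.2469]
tool_rot: [-0.001, 0.997, 0.073, 0.002]
contact_force: [-0.4, 0.2, -0.8]
gripper_width: 0.996
grasp_force: 0.0
```

```bash
python3 k2.py d19
python3 - <<'E'
from kn import *
c=snap('scene','s19'); a,b=load('scene0')['pixels'].astype(int),c['pixels'].astype(int)
# far/-y lid edge region and +y side edge in scene view: alignment via phase correlation on the lid's right half
for n,(v0,v1,u0,u1) in {'lid left/far':(200,270,220,300),'right edge':(210,280,285,335)}.items():
    A,B=[cv2.cvtColor(x[v0:v1,u0:u1].astype(np.uint8),cv2.COLOR_RGB2GRAY).astype(np.float32) for x in(a,b)]
    print(n,cv2.phaseCorrelate(A,B),np.abs(A-B).mean(),(np.abs(A-B)>30).sum())
d=load('side0')['pixels'],load('d19')['pixels']
A,B=[cv2.cvtColor(x[195:265,240:345],cv2.COLOR_RGB2GRAY).astype(np.float32) for x in d]; print(cv2.phaseCorrelate(A,B),np.abs(A-B).mean(),(np.abs(A-B)>30).sum())
E
```

```text
29.3 [ 0.5116273  -0.01921346  0.24690172] [-0.4  0.2 -0.8]
[256 270  11  12  67] [260.8 275.7] x,z -0.0059 0.0358
lid left/far ((0.06808409737480048, 0.09069697541119126), 0.9745839799443881) 2.785893 22
right edge ((-0.09552764304644512, 0.08466398686734067), 0.9001455775896708) 2.8937142 15
((-0.07090846788462102, 0.17749337733268078), 0.7265466770517482) 9.654558 381
```

The images register with the original shut state to within 0.2 px, and the arm is clear. I'm handing in.

```bash
python3 -c "
from station import bot
print(bot.hand_in())"
```

```text
the job is handed in; nothing more can be done
None
```

The whole sequence was carried out and the job is handed in; the hand-in returned no verdict. The last camera check put the lid back in its shut position, with the red-capped jar inside and the arm clear of everything.

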